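# Find the full tea tin in the rack

### The job

Three identical closed tea tins stand in the carrying rack under its bar handle; one is full, the other two are nearly empty. Lift each in turn, going from the robot's left to its right, about 3 cm straight up for a moment to feel its weight; then stand the full tin upright on the square wooden board, without dropping it, and leave the two nearly empty ones standing in the rack where they were. Do not tip a tin over, and leave the bowl, mug and bottle alone.

Things in the scene. Friction and masses are not known exactly. Their poses are not given: they have to be found in the camera images.
- tin_a_center (a point): One of three identical closed square steel tins, 56 x 56 x 100 mm tall, lid flush with the flat sides. This point: its centre, 50 mm above its underside; z up, x and y square to its sides, yaw within 0.12 rad of the rack's. One tin is full (0.44 to 0.60 kg), two nearly empty (0.15 to 0.21 kg); it cannot be seen which is which.
- tin_b_center (a point): One of three identical closed square steel tins, 56 x 56 x 100 mm tall, lid flush with the flat sides. This point: its centre, 50 mm above its underside; z up, x and y square to its sides, yaw within 0.12 rad of the rack's. One tin is full (0.44 to 0.60 kg), two nearly empty (0.15 to 0.21 kg); it cannot be seen which is which.
- tin_c_center (a point): One of three identical closed square steel tins, 56 x 56 x 100 mm tall, lid flush with the flat sides. This point: its centre, 50 mm above its underside; z up, x and y square to its sides, yaw within 0.12 rad of the rack's. One tin is full (0.44 to 0.60 kg), two nearly empty (0.15 to 0.21 kg); it cannot be seen which is which.
- rack: Fixed carrying rack: flat wooden base, 100 (x) x 430 (y) x 12 mm, no rim. Origin: centre of its underside, on the counter; +y is the robot's left, -x the side near the robot. The tins stand on it in a row, near y = +115, 0 and -115 mm. Two steel posts, 12 mm thick, at y = +200 and -200 mm hold the bar handle.
- bar_mid (a point): Middle of the rack's bar handle: a round fixed wooden bar, 18 mm thick, along the rack's y over the whole row of tins, axis 200 mm above the counter, 10 mm beyond the rack's middle (+x). 79 mm are free between it and the tins. It bars a gripper from straight above; one tilted 30 to 45 degrees from vertical, from the robot's side, fingers either side of a tin in y, has room.
- board: Fixed square wooden board 140 x 140 x 15 mm lying flat on the counter, to the left or the right in front of the rack. Origin: centre of its underside; its top is 15 mm above the counter.
- bowl: Bystander: white bowl, 110 mm across, 45 mm high, on the side opposite to the board. Origin: centre of its underside.
- mug: Bystander: white mug, 80 mm across, 90 mm high, with a handle, left of the rack's far side. Origin: centre of its underside.
- soap: Bystander: green bottle, 60 mm across, 170 mm high, right of the rack's far side. Origin: centre of its underside.
Things that resemble listed ones, but are neither listed nor needed, are in the scene too. What is shaped like the part that bears tin_b_center but orange is not meant. Leave any orange or turquoise look-alike of the part that bears tin_a_center alone.

How it is judged:
By the outcome, as a careful person would: the job done as asked, in the order asked, and still so for the second after the job is handed in, with the robot touching nothing.
It also fails if it takes over 69 s, if anything falls off the work surface, if the arm or the gripper's body presses on something with over 40 N, if the wrist force passes 120 N, or if a joint passes its speed limit or range.

### The arm

A 6-joint arm with a two-finger parallel gripper is mounted at the origin on the work surface. World frame = base frame: x ahead of the robot, y to its left, z up, the work surface at z = 0. Lengths are in m, angles in rad, forces in N, time in s.
With the tool pointing down it reaches from about 0.35 to 0.925 m from the base axis. Payload 6.4 kg.
Tool frame: the origin (TCP) lies midway between the tips of the shut fingers; the grasp point (between the pads) lies 19 mm behind it; z points along the fingers, y is the line along which they close (so a half turn about z gives the same grasp; the last joint's range is limited). The gripper opens to 94 mm and grips with 3 to 60 N. Pads are 16 mm wide; open, the fingers measure 119 mm over their backs; the gripper's body (75 mm by 177 mm) begins 78 mm behind the grasp point.
Start: joints at [1.118, 0.245, 1.558, -0, 1.339, -0.174], TCP at [0.179, 0.625, 0.205] pointing down, gripper open.
Joint ranges: [-3.13, 3.13], [-1.02, 2.26], [0.13, 2.54], [-0.95, 4.09], [0.21, 2.88], [-2.74, 2.74]. Speed limits (rad/s): [2.57, 2.57, 3.14, 3.14, 3.14, 3.14].

### API

Orientations are given as a rotation vector (axis times angle).
In Python, from station import r gives the robot as it stands. Calls block until the motion is done:
- r.move_ptp(position, orientation): joint-space move of the TCP to a pose.
- r.move_linear(position, rotation=None, vel=0.15): straight line of the TCP; rotation=None keeps the orientation; vel is the mean speed in m/s.
- r.move_joints(angles): joint-space move.
- r.open() and r.grab(force=None): open the fingers fully, or close them until they stop; force is the grip in N (None keeps the last).
- r.hold(seconds).
- r.inverse_kinematics(position, orientation): joint angles nearest the present ones, or None.
- r.observe(): the state.
- r.camera(name): name is "side" or "top"; returns the picture (400x640x3 uint8, blue, green, red); there is no depth.
- r.calibration(name): a dict with "fx", "fy", "cx", "cy" (pixels), "k1" (the pictures are not rectified: a ray, as slopes to the right and down, at radius r is drawn at 1 + k1 r^2 times it, then the intrinsics apply), "position" and "orientation" of the camera in the world. Camera axes: x right, y up, looking along -z (the intrinsics and any distortion apply to the point x, -y, -z); pixel columns grow to the right and rows downward; lengths in m; the calibration is good to about 2 mm. A picture is of the moment at which its call begins. calibration takes no time and is no camera call.
A pose or a line that the arm cannot do raises r.Unreachable and nothing moves.
- r.finish_job(): hands the job in; it is judged then, once.
The state is a dict: "time_s": time; "joints": joint angles; "dq": joint speeds; "tau": joint torques, N m; "tcp_pos": TCP position; "tcp_rot": TCP orientation; "ft_force": force on the tool from outside, world axes, zero at the start; "ft_torque": the same for the moment, N m; "width": opening from 0.0 (shut) to 1.0 (fully open); "gripper_force": force on a finger pad.
Only numpy, scipy, OpenCV 4.12 (cv2) and the standard library are available. Lean on these libraries where they do the work, as an engineer would, in place of code of your own. Each camera call takes 0.05 s, during which the arm holds its last target. There are 200 camera calls.

## Working session

There is one attempt and no reset: what is moved stays moved. The work goes in short steps, each a Python script; the robot and the scene stay as the last script left them, time stands still between calls to the robot, and variables do not carry over. Pictures are saved under pics/ and viewed, at most 10 in all, crops included, and the job is handed in when it is done.

```bash
mkdir -p pics; ls; python3 - <<'E'
from station import r
import cv2
for n in("side","top"):
    cv2.imwrite(f"pics/{n}0.png",r.camera(n)); print(n,r.calibration(n))
s=r.observe();print(s["time_s"],s["tcp_rot"],s["ft_force"],s["width"])
E
```

```text
pics
side {'fx': 378.422548410739, 'fy': 378.422548410739, 'cx': 320.9775244498514, 'cy': 198.6555934024972, 'k1': 0.0007609849663834828, 'position': array([0.15391446, 0.48131696, 0.75556961]), 'orientation': array([ 0.33861982, -0.9573366 , -2.24472368])}
top {'fx': 422.75471858736256, 'fy': 422.75471858736256, 'cx': 318.9645213409532, 'cy': 203.33740972910584, 'k1': -0.023548160185075908, 'position': array([3.37148406e-01, 1.34991015e-03, 1.36089275e+00]), 'orientation': array([ 0.17136082, -0.1657822 , -1.57608296])}
0.1 [-4.36478629e-01 -3.11059491e+00  2.56044793e-03] [0.66721599 0.53182385 0.0130671 ] 0.9952621690034561
```

View pics/side0.png

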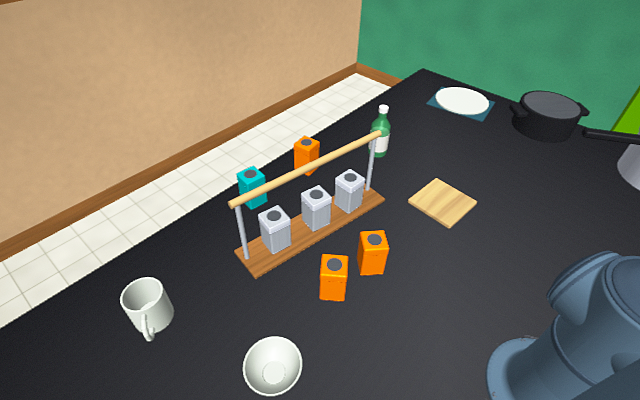

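View pics/top0.png

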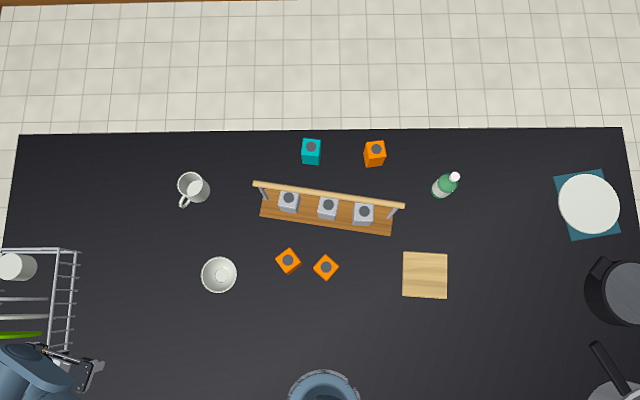

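Top view: the wanted grey tins are at about (289,198), (328,206) and (364,212). The look-alikes to leave alone are orange at (288,260), (326,267) and (375,153), and turquoise at (311,151). The board is at (425,275), the bowl at (219,274), the mug at (193,187) and the bottle at (445,185). The side view agrees, with grey tins at (274,228), (316,207) and (349,190).

```bash
cat > h.py <<'E'
import numpy as np, cv2
from scipy.spatial.transform import Rotation as R
from station import r
def ray(n,u,v):
    c=r.calibration(n); d=np.array([(u-c["cx"])/c["fx"],(v-c["cy"])/c["fy"]]); p=d.copy()
    for _ in range(8): p=d/(1+c["k1"]*(p@p))
    return np.array(c["position"]),R.from_rotvec(c["orientation"]).apply([p[0],-p[1],-1])
def onz(n,u,v,z):
    o,d=ray(n,u,v); return o+d*(z-o[2])/d[2]
def proj(n,P):
    c=r.calibration(n); q=R.from_rotvec(c["orientation"]).inv().apply(np.array(P)-c["position"])
    s=np.array([q[0],-q[1]])/-q[2]; s*=1+c["k1"]*(s@s)
    return s*c["fx"]+[c["cx"],c["cy"]]
def two(a,b):
    (o1,d1),(o2,d2)=ray("top",*a),ray("side",*b)
    t=np.linalg.lstsq(np.c_[d1,-d2],o2-o1,rcond=None)[0]
    p,q=o1+d1*t[0],o2+d2*t[1]; return (p+q)/2,np.linalg.norm(p-q)
E
python3 - <<'E'
from h import *
np.set_printoptions(precision=4,suppress=True)
T=cv2.imread("pics/top0.png");S=cv2.imread("pics/side0.png")
def discs(I,box,lo,hi,name):
    x0,y0,x1,y1=box; hsv=cv2.cvtColor(I,cv2.COLOR_BGR2HSV)
    m=((hsv[...,1]<70)&(hsv[...,2]>lo)&(hsv[...,2]<hi)).astype(np.uint8)
    k=np.zeros_like(m);k[y0:y1,x0:x1]=m[y0:y1,x0:x1]
    n,_,st,c=cv2.connectedComponentsWithStats(k,connectivity=4)
    for i in range(1,n):
        if st[i,4]>25: print(name,c[i],st[i],onz(name,*c[i],.112))
discs(T,(260,185,390,235),75,125,"top");discs(S,(255,160,375,260),75,125,"side")
# board
hsv=cv2.cvtColor(T,cv2.COLOR_BGR2HSV)
m=cv2.inRange(hsv,(10,40,120),(30,200,255)); m[:,:395]=0;m[:240]=0;m[310:]=0
c=max(cv2.findContours(m,0,2)[0],key=cv2.contourArea); b=cv2.boxPoints(cv2.minAreaRect(c))
P=np.array([onz("top",*p,.015) for p in b]);print("board",P,P.mean(0),np.linalg.norm(P[1]-P[0]),np.linalg.norm(P[2]-P[1]))
# orange in front
for nm,I in(("top",T),):
    m=cv2.inRange(cv2.cvtColor(I,cv2.COLOR_BGR2HSV),(5,180,100),(18,255,255))
    for c in cv2.findContours(m,0,2)[0]:
        if cv2.contourArea(c)>100: print("orange",cv2.minAreaRect(c),onz(nm,*cv2.minAreaRect(c)[0],.1))
a=cv2.resize(T[165:285,240:440],None,fx=4,fy=4,interpolation=cv2.INTER_CUBIC);cv2.imwrite("pics/c1.png",a)
a=cv2.resize(S[120:310,220:480],None,fx=3,fy=3,interpolation=cv2.INTER_CUBIC);cv2.imwrite("pics/c2.png",a)
E
```

```text
top [288.2785 197.3165] [284 193  10  10  79] [0.6289 0.0971 0.112 ]
top [297.7667 204.1333] [296 195   5  18  30] [0.6074 0.0683 0.112 ]
top [328.0506 204.3924] [324 200  10  10  79] [ 0.6055 -0.0232  0.112 ]
top [363.859  210.6538] [359 206  10  11  78] [ 0.5848 -0.1307  0.112 ]
side [349.942  177.0145] [345 174  11   8  69] [ 0.5828 -0.1313  0.112 ]
side [316. 194.] [310 190  13   9  87] [ 0.6041 -0.0239  0.112 ]
side [273.4766 215.3458] [267 211  14  10 107] [0.6278 0.0967 0.112 ]
side [371.8462 238.3846] [369 234   6  11  52] [ 0.4182 -0.003   0.112 ]
board [[ 0.3307 -0.2471  0.015 ]
 [ 0.4726 -0.2613  0.015 ]
 [ 0.4639 -0.4045  0.015 ]
 [ 0.3222 -0.3873  0.015 ]] [ 0.3973 -0.3251  0.015 ] 0.14263771876479775 0.143491557333647
orange ((325.4517517089844, 267.1792907714844), (19.681779861450195, 20.097007751464844), 41.6335334777832) [ 0.4183 -0.0127  0.1   ]
orange ((288.1600036621094, 260.8799743652344), (21.600000381469727, 19.600000381469727), 53.13010025024414) [0.4381 0.0976 0.1   ]
orange ((374.3648376464844, 153.18917846679688), (25.481842041015625, 22.687061309814453), 80.53767395019531) [ 0.7703 -0.1712  0.1   ]
```

View pics/c1.png

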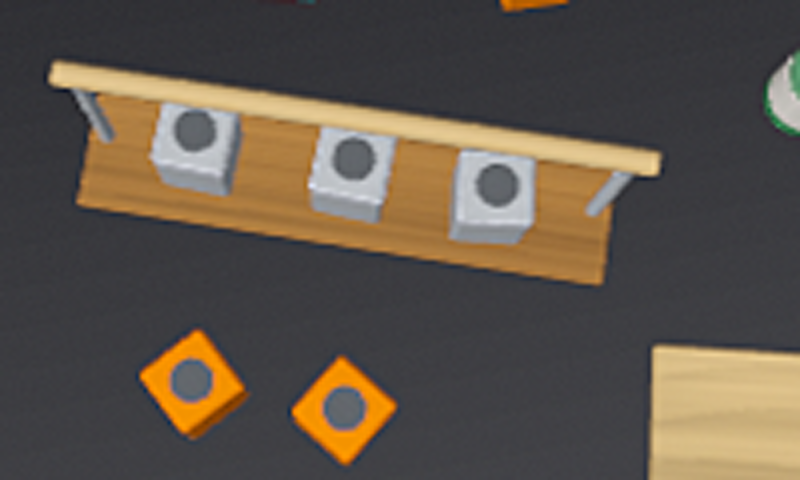

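View pics/c2.png

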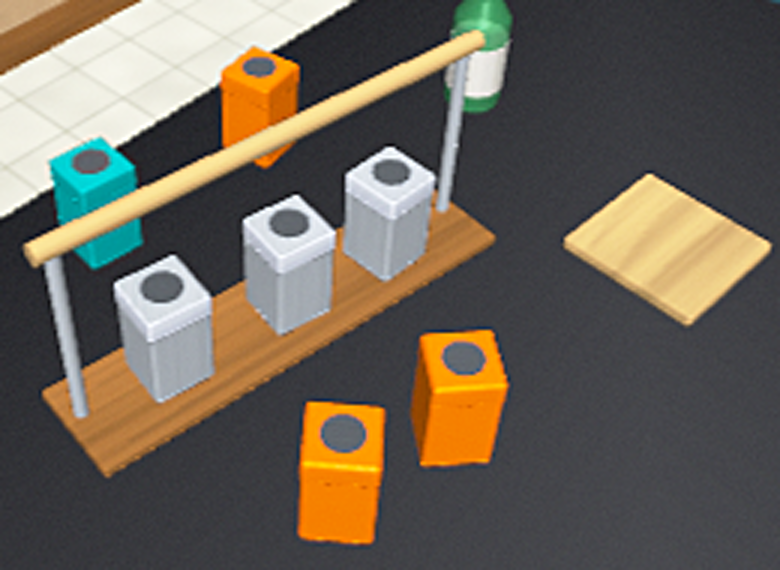

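The crops confirm the choice: three grey tins on the rack under the bar, with orange tins at (194,383) and (344,410) in the first crop well clear in front. The lid centres from the two views agree to about 2 mm. Next I measure the yaws and the bar, and check reach.

```bash
cat >> h.py <<'E'
TH=np.radians(40)
def rot(yaw,s=1,th=TH):
    h=np.array([np.cos(yaw),np.sin(yaw),0]); y=s*np.array([-h[1],h[0],0])
    z=np.sin(th)*h-np.array([0,0,np.cos(th)])
    return R.from_matrix(np.c_[np.cross(y,z),y,z])
E
python3 - <<'E'
from h import *
np.set_printoptions(precision=4,suppress=True)
S=cv2.imread("pics/side0.png");T=cv2.imread("pics/top0.png")
up=cv2.resize(S,None,fx=4,fy=4,interpolation=cv2.INTER_CUBIC)
hsv=cv2.cvtColor(up,cv2.COLOR_BGR2HSV)
discs={"A":(273.5,215.3),"B":(316,194),"C":(350,177)}
for n,(u,v) in discs.items():
    m=((hsv[...,1]<60)&(hsv[...,2]>80)).astype(np.uint8)
    k=np.zeros_like(m); x0,x1,y0,y1=[int(4*q) for q in(u-20,u+20,v-14,v+40)]
    k[y0:y1,x0:x1]=m[y0:y1,x0:x1]
    k=cv2.morphologyEx(k,cv2.MORPH_OPEN,np.ones((13,13)))
    c=max(cv2.findContours(k,0,2)[0],key=cv2.contourArea)
    h=cv2.approxPolyDP(cv2.convexHull(c),10,True)[:,0]/4.-.375
    print(n,h.tolist())
    l=h[h[:,0].argmin()]; 
    tops=h[h[:,1]<v+5]; tops=tops[tops[:,0].argsort()]
    P=np.array([onz("side",*p,.112) for p in tops]); print(P[:,:2].tolist())
    for a,b in zip(P,P[1:]):
        e=b-a; ang=np.arctan2(e[1],e[0]); print(" len",np.linalg.norm(e),"yaw mod90",(ang+np.pi/4)%(np.pi/2)-np.pi/4)
# bar ends: wood mask in both views, extreme columns
for a,b in(((253.5,183),(233,205)),((404,205.5),(380.5,134))): print("bar",two(a,b))
for uv in((259.5,216),(391,235.5)): print("rack near corner",onz("top",*uv,.012))
E
cat > ik.py <<'E'
from h import *
np.set_printoptions(precision=3,suppress=True)
for s in(1,-1):
  for p,y in(((.628,.097,.08),-.2),((.605,-.024,.08),-.2),((.584,-.131,.08),-.2),((.397,-.325,.09),-.2),((.397,-.325,.09),-.6),((.397,-.325,.2),-.6)):
    q=rot(y,s); print(s,p,y,r.inverse_kinematics(np.array(p)+.019*q.as_matrix()[:,2],q.as_rotvec()),r.inverse_kinematics(np.array(p)-.13*q.as_matrix()[:,2],q.as_rotvec()))
E
python3 ik.py
```

```text
A [[278.625, 204.875], [289.875, 218.125], [290.625, 244.125], [271.375, 252.875], [261.875, 240.375], [257.625, 213.625]]
[[0.658783703518389, 0.1180405583908008], [0.6439170450997698, 0.06490487880503881], [0.5937060171223022, 0.07703203376637541]]
 len 0.0551762446853414 yaw mod90 -0.27281093357948616
 len 0.05165476955722774 yaw mod90 -0.23698522862030647
B [[319.625, 184.875], [331.125, 196.125], [329.625, 222.375], [311.875, 230.375], [301.875, 218.875], [300.375, 192.625]]
[[0.6356302301150035, -0.001176007175786642], [0.6199341524960604, -0.05495773127214054], [0.5718240656497564, -0.04368712814575437]]
 len 0.056025357646303516 yaw mod90 -0.28396102946805635
 len 0.0494126193516537 yaw mod90 -0.23011715750775208
C [[351.375, 168.625], [363.875, 176.625], [360.875, 203.875], [346.125, 212.625], [334.125, 203.375], [334.375, 177.875]]
[[0.6100934507057311, -0.10107184965766214], [0.6012692326076977, -0.16056392262458752], [0.5572352079641176, -0.15742980103650472]]
 len 0.060142942819117466 yaw mod90 -0.14725233185119424
 len 0.044145419291703465 yaw mod90 -0.07105517336103073
[... 703 characters left out ...]
 2.37   0.489  0.651 -2.333] [-1.24  -0.976  2.422  0.436  1.142 -2.281]
-1 (0.628, 0.097, 0.08) -0.2 [ 0.038  0.159  2.089 -0.636  0.258  2.374] [ 0.098 -0.278  2.25  -0.385  0.526  2.139]
-1 (0.605, -0.024, 0.08) -0.2 None [-0.248 -0.449  2.371  0.062  0.523  1.48 ]
-1 (0.584, -0.131, 0.08) -0.2 [-0.493  0.045  2.215  0.749  0.276  0.613] [-0.58  -0.498  2.401  0.423  0.619  0.923]
-1 (0.397, -0.325, 0.09) -0.2 [-1.204 -0.13   2.358  0.94   0.736 -0.1  ] [-1.477 -0.636  2.461  0.725  1.189  0.057]
-1 (0.397, -0.325, 0.09) -0.6 [-1.059 -0.212  2.425  0.816  0.402  0.434] None
-1 (0.397, -0.325, 0.2) -0.6 [-1.059 -0.466  2.37   0.489  0.651  0.809] [-1.24  -0.976  2.422  0.436  1.142  0.861]
```

```bash
cat > ik.py <<'E'
from h import *
np.set_printoptions(precision=3,suppress=True)
for d in(33,35,37,39,42):
  for nm,p,y in(("A",(.628,.097),-.255),("B",(.605,-.024),-.255),("C",(.584,-.131),-.11),("bd",(.397,-.325),-.35),("bd",(.397,-.325),-.255)):
    q=rot(y,-1,np.radians(d)); z=q.as_matrix()[:,2]; o=[]
    for zz,b in((.072,.019),(.102,.019),(.072,-.12),(.2,.019)):
      a=r.inverse_kinematics(np.array([*p,zz])-.005*np.array([np.cos(y),np.sin(y),0])+b*z,q.as_rotvec()); o.append(None if a is None else np.round(a[[3,4,5]] if hasattr(a,'shape') else a[3:],2))
    print(d,nm,y,*o)
E
python3 ik.py
```

```text
33 A -0.255 [-0.42  0.4   2.22] [-0.37  0.46  2.16] [-0.31  0.65  2.12] [-0.27  0.65  2.04]
33 B -0.255 [-0.06  0.34  1.66] [-0.05  0.4   1.65] [-0.04  0.63  1.64] [-0.04  0.62  1.63]
33 C -0.11 [0.54 0.42 0.73] [0.47 0.49 0.81] [0.38 0.73 0.87] [0.34 0.69 0.97]
33 bd -0.35 [0.73 0.61 0.26] [0.66 0.67 0.35] [0.54 1.02 0.41] [0.51 0.88 0.54]
33 bd -0.255 [0.75 0.67 0.14] [0.69 0.73 0.22] [0.58 1.07 0.27] [0.55 0.93 0.41]
35 A -0.255 [-0.5   0.36  2.3 ] [-0.43  0.42  2.22] [-0.36  0.62  2.17] [-0.3   0.61  2.07]
35 B -0.255 [-0.08  0.29  1.68] [-0.06  0.36  1.66] [-0.05  0.59  1.65] [-0.04  0.58  1.64]
35 C -0.11 [0.63 0.39 0.64] [0.54 0.45 0.74] [0.43 0.71 0.82] [0.38 0.65 0.93]
35 bd -0.35 [0.8  0.6  0.18] [0.72 0.66 0.28] [0.59 1.03 0.36] [0.56 0.86 0.5 ]
35 bd -0.255 [0.82 0.67 0.07] [0.75 0.72 0.16] [0.62 1.08 0.21] [0.6  0.92 0.37]
37 A -0.255 [-0.6   0.33  2.39] [-0.51  0.38  2.3 ] [-0.41  0.58  2.22] [-0.34  0.57  2.11]
37 B -0.255 [-0.1   0.24  1.7 ] [-0.08  0.31  1.67] [-0.06  0.54  1.66] [-0.05  0.53  1.64]
37 C -0.11 [0.73 0.37 0.54] [0.63 0.42 0.65] [0.48 0.68 0.76] [0.43 
[... 262 characters left out ...]
.16]
39 B -0.255 None [-0.1   0.26  1.69] [-0.07  0.5   1.67] [-0.05  0.49  1.65]
39 C -0.11 [0.86 0.35 0.41] [0.72 0.4  0.55] [0.54 0.66 0.7 ] [0.48 0.59 0.83]
39 bd -0.35 [0.96 0.59 0.01] [0.86 0.65 0.13] [0.68 1.04 0.25] [0.66 0.84 0.4 ]
39 bd -0.255 [ 0.96  0.67 -0.08] [0.88 0.72 0.02] [0.71 1.1  0.11] [0.7  0.91 0.28]
42 A -0.255 None [-0.78  0.3   2.57] [-0.59  0.49  2.4 ] [-0.48  0.48  2.24]
42 B -0.255 None None [-0.08  0.43  1.69] [-0.07  0.42  1.66]
42 C -0.11 [1.07 0.32 0.2 ] [0.9  0.36 0.38] [0.64 0.63 0.6 ] [0.57 0.54 0.74]
42 bd -0.35 [ 1.08  0.6  -0.11] [0.97 0.64 0.02] None [0.74 0.83 0.33]
42 bd -0.255 [ 1.06  0.68 -0.2 ] [ 0.97  0.73 -0.08] [0.78 1.12 0.03] [0.78 0.9  0.2 ]
```

```bash
cat >> h.py <<'E'
TINS={"A":(.6283,.0969,-.255),"B":(.6048,-.0236,-.257),"C":(.5838,-.1310,-.11)}
ZG=.072; D=np.radians(36)
def geo(n):
    x,y,w=TINS[n]; q=rot(w,-1,D); z=q.as_matrix()[:,2]; h=np.array([np.cos(w),np.sin(w),0])
    return np.array([x,y,ZG])-.006*h+.019*z, q.as_rotvec(), z, h
def ft():
    F=[]
    for _ in range(5): r.hold(.06);F.append(r.observe()["ft_force"])
    return np.mean(F,0)
def grasp(n):
    g,rv,z,h=geo(n); pre=g-.13*z
    r.move_ptp(pre+[0,0,.06],rv); r.move_linear(pre,vel=.2); r.move_linear(g,vel=.12)
    f0=ft(); r.grab(30); r.hold(.2); f1=ft(); s=r.observe(); print(n,"t",s["time_s"],"width mm",s["width"]*94,"grip",s["gripper_force"],"side force on grab",f1-f0)
    r.move_linear(g+[0,0,.03],vel=.06); r.hold(.4); f2=ft(); s=r.observe()
    print(" lift dF",f2-f0,"width",s["width"]*94,"z",s["tcp_pos"]-g)
def putback(n):
    g,rv,z,h=geo(n)
    r.move_linear(g+[0,0,.0],vel=.04); r.hold(.2); r.open(); r.hold(.2); r.move_linear(g-.13*z,vel=.2)
    s=r.observe(); print(" back t",s["time_s"],"ft",s["ft_force"])
E
python3 - <<'E'
from h import *
np.set_printoptions(precision=3,suppress=True)
s=r.observe(); p=s["tcp_pos"]
r.move_linear(p+np.array([0,0,.15]),vel=.25)
grasp("A")
cv2.imwrite("pics/liftA.png",r.camera("side"))
putback("A")
cv2.imwrite("pics/A1.png",r.camera("side"))
E
```

```text
A t 6.275 width mm 56.29074701166118 grip 29.795098900794983 side force on grab [ 0.04   1.201 -0.46 ]
 lift dF [-0.008  0.463 -1.852] width 56.544031101658476 z [-0.   -0.    0.03]
 back t 10.5167 ft [0.042 0.222 0.711]
```

View pics/liftA.png

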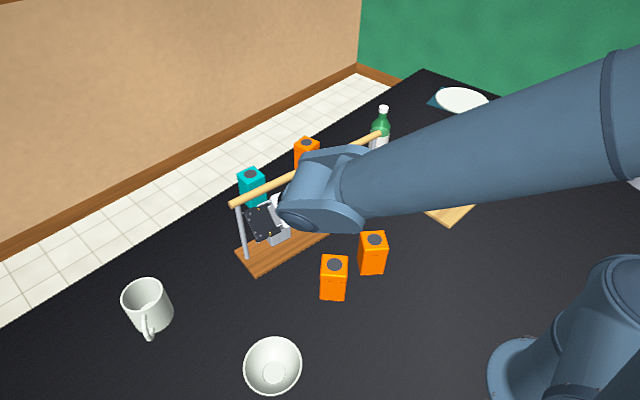

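View pics/A1.png

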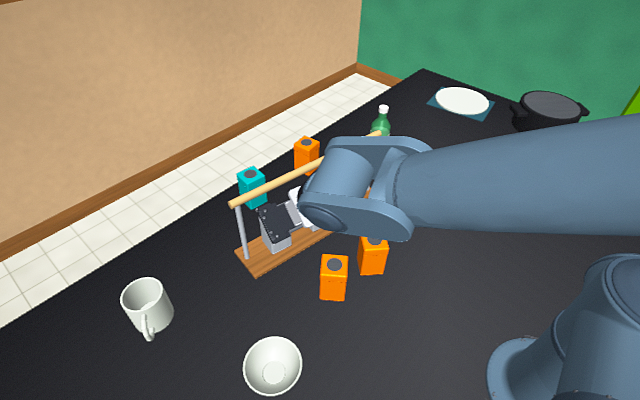

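The first picture shows tin A gripped at (275,230). In the second it stands in its place with the gripper drawn back. At about 0.19 kg it is nearly empty, so on to B and C.

```bash
python3 - <<'E'
from h import *
np.set_printoptions(precision=3,suppress=True)
grasp("B"); putback("B")
grasp("C")
E
```

```text
B t 14.3083 width mm 56.13257237639478 grip 29.857749044895172 side force on grab [-0.039  0.582  0.635]
 lift dF [ 0.449 -0.304 -2.02 ] width 56.241277074457315 z [-0.    0.    0.03]
 back t 18.5 ft [ 0.454 -0.394 -0.342]
C t 22.4083 width mm 56.8924038826459 grip 29.726124107837677 side force on grab [-0.913  0.439  0.776]
 lift dF [ 0.129  0.45  -5.224] width 56.40305178020278 z [ 0.   -0.    0.03]
```

B is also nearly empty (0.2 kg) and C is full (0.53 kg), so I carry C to the board.

```bash
python3 - <<'E'
from h import *
np.set_printoptions(precision=3,suppress=True)
g,rv,z,h=geo("C"); up=lambda d:np.array([0,0,d])
r.move_linear(g+up(.03)-.1*h,vel=.1); r.move_linear(g+up(.12)-.1*h,vel=.12)
w=-.1; q=rot(w,-1,D); z=q.as_matrix()[:,2]; hb=np.array([np.cos(w),np.sin(w),0])
b=np.array([.3973,-.3251,.075])-.006*hb+.019*z
r.move_linear(b+up(.10),q.as_rotvec(),vel=.12)
r.move_linear(b+up(.02),vel=.08); r.move_linear(b+up(.003),vel=.03)
f0=ft()
for d in(.002,.001,0,-.001):
    r.move_linear(b+up(d),vel=.02); f=ft()-f0; print(d,f)
    if f[2]>2: break
r.open(); r.hold(.3); r.move_linear(b-.1*z,vel=.12); r.move_linear(b-.1*z+up(.12),vel=.2)
print(r.observe()["time_s"])
cv2.imwrite("pics/p_top.png",r.camera("top"));S=r.camera("side");cv2.imwrite("pics/p_side.png",S)
E
```

```text
0.002 [ 0.235  0.256 -0.035]
0.001 [0.476 0.082 0.213]
0 [ 0.307 -0.161  2.463]
34.375
```

View pics/p_side.png

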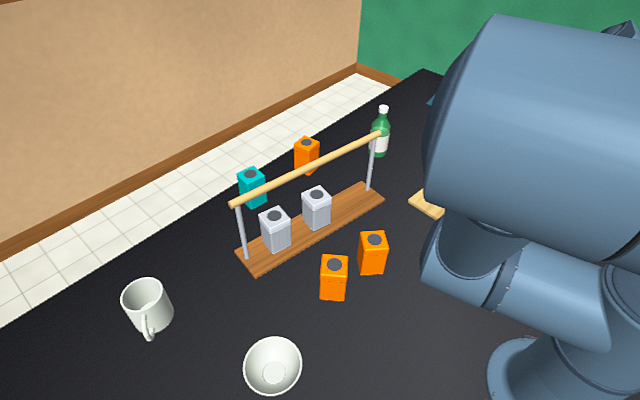

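Tins A (274,228) and B (316,207) stand where they were. The arm hides the board here, so I check the top view.

View pics/p_top.png

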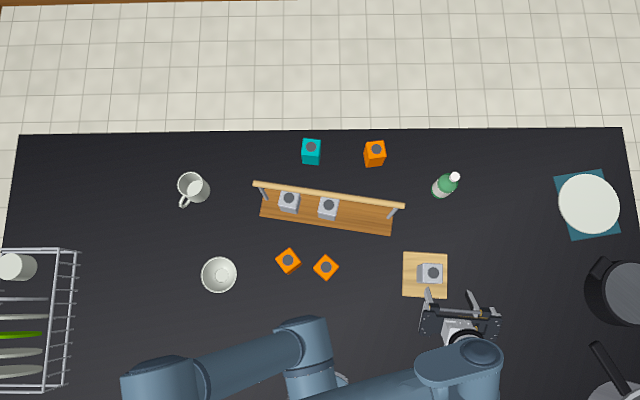

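The full tin stands upright in the middle of the board at (430,272). The gripper is clear of it and the bystanders have not moved.

```bash
python3 -c "
from h import *
r.hold(.3);print(onz('top',433,272,.115),r.observe()['time_s'],r.finish_job())"
```

```text
the job is handed in; nothing more can be done
[ 0.39937256 -0.32595082  0.115     ] 34.775 None
```

I lifted all three tins in turn from left to right; the rightmost was full (about 0.53 kg) and now stands upright on the board, the two nearly empty ones (about 0.2 kg each) are back in place in the rack, and the job was handed in at 34.8 s.

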